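# Refill the gaps in the ink dauber rack

### The job

The two-row dauber rack has one empty pocket in its teal row and one in its red row. Fill each gap with a spare of the row's colour from the mint plate, lowering it upright to the pocket floor without dropping it or tipping any dauber over; leave the daubers already in the rack, the spares that are not needed, and the cans, jars and punch where they are.

Things in the scene. Friction and masses are not known exactly. Their poses are not given: they have to be found in the camera images.
- teal_1: A sponge ink dauber, 94 mm tall, standing upright: white base 46 mm in diameter up to 36 mm, tapering to a teal barrel 30 mm in diameter from 46 to 77 mm (the place to grip), teal sponge tip above. Origin: centre of its underside; z up along its axis. About 90 g (60 to 130). Starts in a pocket of the teal row (any of the three); it stays there.
- teal_2: A sponge ink dauber, 94 mm tall, standing upright: white base 46 mm in diameter up to 36 mm, tapering to a teal barrel 30 mm in diameter from 46 to 77 mm (the place to grip), teal sponge tip above. Origin: centre of its underside; z up along its axis. About 90 g (60 to 130). Starts in a pocket of the teal row (any of the three); it stays there.
- teal_3: A sponge ink dauber, 94 mm tall, standing upright: white base 46 mm in diameter up to 36 mm, tapering to a teal barrel 30 mm in diameter from 46 to 77 mm (the place to grip), teal sponge tip above. Origin: centre of its underside; z up along its axis. About 90 g (60 to 130). A spare, starts somewhere on the mint plate. There are two teal spares; only one is needed.
- teal_4: A sponge ink dauber, 94 mm tall, standing upright: white base 46 mm in diameter up to 36 mm, tapering to a teal barrel 30 mm in diameter from 46 to 77 mm (the place to grip), teal sponge tip above. Origin: centre of its underside; z up along its axis. About 90 g (60 to 130). A spare, starts somewhere on the mint plate. There are two teal spares; only one is needed.
- red_1: A sponge ink dauber, 94 mm tall, standing upright: white base 46 mm in diameter up to 36 mm, tapering to a red barrel 30 mm in diameter from 46 to 77 mm (the place to grip), red sponge tip above. Origin: centre of its underside; z up along its axis. About 90 g (60 to 130). Starts in a pocket of the red row (any of the three); it stays there.
- red_2: A sponge ink dauber, 94 mm tall, standing upright: white base 46 mm in diameter up to 36 mm, tapering to a red barrel 30 mm in diameter from 46 to 77 mm (the place to grip), red sponge tip above. Origin: centre of its underside; z up along its axis. About 90 g (60 to 130). Starts in a pocket of the red row (any of the three); it stays there.
- red_3: A sponge ink dauber, 94 mm tall, standing upright: white base 46 mm in diameter up to 36 mm, tapering to a red barrel 30 mm in diameter from 46 to 77 mm (the place to grip), red sponge tip above. Origin: centre of its underside; z up along its axis. About 90 g (60 to 130). A spare, starts somewhere on the mint plate.
- purple: A sponge ink dauber, 94 mm tall, standing upright: white base 46 mm in diameter up to 36 mm, tapering to a purple barrel 30 mm in diameter from 46 to 77 mm (the place to grip), purple sponge tip above. Origin: centre of its underside; z up along its axis. About 90 g (60 to 130). Starts on the mint plate; it has no row in the rack and stays on the plate.
- row_teal: Fixed wooden frame, the teal row of the rack: 70 x 228 x 36 mm, teal strip on top of each end. Three 52 x 52 mm pockets in a line along its y, 70 mm centre to centre, 18 mm walls between; exactly one is empty at the start. Origin: centre of its underside, 6 mm above the table, level with the pocket floors; rim 42 mm above the table.
- teal_pocket1 (a point): Centre of the floor of the teal row's pocket at the -y end of the row (6 mm above the table; pocket 36 mm deep). Axes as the row's.
- teal_pocket2 (a point): Centre of the floor of the teal row's pocket in the middle of the row (6 mm above the table; pocket 36 mm deep). Axes as the row's.
- teal_pocket3 (a point): Centre of the floor of the teal row's pocket at the +y end of the row (6 mm above the table; pocket 36 mm deep). Axes as the row's.
- row_red: Fixed wooden frame, the red row of the rack: 70 x 228 x 36 mm, red strip on top of each end. Three 52 x 52 mm pockets in a line along its y, 70 mm centre to centre, 18 mm walls between; exactly one is empty at the start. Origin: centre of its underside, 6 mm above the table, level with the pocket floors; rim 42 mm above the table.
- red_pocket1 (a point): Centre of the floor of the red row's pocket at the -y end of the row (6 mm above the table; pocket 36 mm deep). Axes as the row's.
- red_pocket2 (a point): Centre of the floor of the red row's pocket in the middle of the row (6 mm above the table; pocket 36 mm deep). Axes as the row's.
- red_pocket3 (a point): Centre of the floor of the red row's pocket at the +y end of the row (6 mm above the table; pocket 36 mm deep). Axes as the row's.
- rack: The rack's fixed black base board, 164 x 252 x 6 mm; the teal and red row frames lie side by side on it, 72 mm centre to centre; which of them is nearer the robot varies. Origin: centre of its underside, on the table.
- plate: Fixed mint cutting plate, 172 x 216 x 6 mm, lying flat; four daubers stand on it, at least 70 mm apart centre to centre. Origin: centre of its underside. It lies on the other side of the robot's centre line from the rack; the sides are swapped at random.
- can_blue: Blue spray can, 52 mm in diameter, 180 mm tall, standing beyond the rack and plate; a bystander, leave it. Origin: centre of its underside.
- can_yellow: Yellow spray can, 52 mm in diameter, 180 mm tall, standing beyond the rack and plate; a bystander, leave it. Origin: centre of its underside.
- jar_gold: Gold powder jar, 44 mm in diameter, 55 mm tall, standing beyond the rack and plate; a bystander, leave it. Origin: centre of its underside.
- jar_green: Green powder jar, 44 mm in diameter, 55 mm tall, standing beyond the rack and plate; a bystander, leave it. Origin: centre of its underside.
- jar_grey: Grey powder jar, 44 mm in diameter, 55 mm tall, standing beyond the rack and plate; a bystander, leave it. Origin: centre of its underside.
- punch: White round paper punch with a black knob, 68 mm in diameter, 46 mm tall, standing beyond the rack and plate; a bystander, leave it. Origin: centre of its underside.
Things that resemble listed ones, but are neither listed nor needed, are in the scene too. Leave any yellow look-alike of the teal_4 alone. What is shaped like the red_2 but yellow is not meant.

How it is judged:
By the outcome, as a careful person would: the job done as asked, in the order asked, and still so for the second after the job is handed in, with the robot touching nothing.
It also fails if it takes over 67 s, if anything falls off the work surface, if the arm or the gripper's body presses on something with over 40 N, if the wrist force passes 120 N, or if a joint passes its speed limit or range.

### The arm

A 6-joint arm with a two-finger parallel gripper is mounted at the origin on the work surface. World frame = base frame: x ahead of the robot, y to its left, z up, the work surface at z = 0. Lengths are in m, angles in degrees, forces in N, time in s.
With the tool pointing down it reaches from about 0.35 to 0.925 m from the base axis. Payload 6.4 kg.
Tool frame: the origin (TCP) lies on the mounting face of the last link; the fingertips stand 199 mm ahead of it and the grasp point (between the pads) lies 180 mm ahead of it (manip.hold_point_z is the z of the grasp point in the tool frame, in m); z points along the fingers, y is the line along which they close (so a half turn about z gives the same grasp; the last joint's range is limited). The gripper opens to 94 mm and grips with 3 to 60 N. Pads are 16 mm wide; open, the fingers measure 119 mm over their backs; the gripper's body (75 mm by 177 mm) begins 78 mm behind the grasp point.
Start: joints at [57.634, 14.043, 89.255, -0, 76.702, -9.975], TCP at [0.248, 0.601, 0.405] pointing down, gripper open.
Joint ranges: [-179.41, 179.41], [-58.25, 129.5], [7.25, 145.43], [-54.29, 234.29], [11.92, 165.04], [-157.13, 157.13]. Speed limits (degrees/s): [147.25, 147.25, 180, 180, 180, 180].

### API

Orientations are given as [roll, pitch, yaw] about the fixed x, y, z axes, in that order (R = Rz(yaw) Ry(pitch) Rx(roll)).
In Python, from station import readout, viewer, ticket, cut_out, manip gives the robot as it stands. The module is installed in compiled form; this text tells all that it offers.
- The arm moves only by the shell command python3 -m creep 'ROWS' [FORCE]. ROWS is a JSON object of lists of equal length, an entry for each row: "jaw": the finger opening in mm, from 0 to 94; "delta_pos": the shift along the tool's x, y, z in mm, a list of three; "dr": the turn, a rotation vector about the tool's x, y, z in rad, a list of three. A call has 1 to 10 rows; each row shifts and turns the commanded pose from where the row before left it, along the tool's axes as they then stand; what a row does not reach is not made up. A row lasts 1/10 s, in which the tool goes at most 50 mm and 8.59 degrees, less where a joint would pass 70% of its speed; a pose out of reach is approached as far as the arm can. A call is refused whole if a number of a shift passes 50 or a number of a turn 0.15, either way. A call with a gripper value outside its range is refused whole. The fingers move at their own pace and stop on an object; FORCE is the grip in N (left out, the last holds). Time passes only in rows, so rows that do not move let the fingers close. It gives the time, the measured TCP pose, the force, the opening and the grip force at its end, in the units of the state.
- readout.state(): the state, without advancing time (a new reading comes with each control period).
- viewer.snapshot(name): name is "scene" or "top"; returns a dict with "pixels" (400x640x3 uint8, red, green, blue), "z_map" (400x640 float32, m along the optical axis (not along the pixel's ray), 0 where there is no reading), "camera_matrix" (3x3 intrinsics, pixels), "k1" (the pictures are not rectified: a ray, as slopes to the right and down, at radius r is drawn at 1 + k1 r^2 times it, then the intrinsics apply), "view" (4x4, takes a point from world to camera coordinates). Camera axes: x right, y down, z forward; pixel columns grow to the right and rows downward; lengths in m; the calibration is good to about 2 mm. A picture is of the moment at which its call begins.
- ticket.finish_job(): hands the job in; it is judged then, once.
Trained networks look in a picture, given as the dict that the camera call returned (one of the last four; its "shot" number tells which), for a name from the list of things; names that differ only in an ending like _2 or _b are one class to them, and where a whole thing is asked for, a point or a joint stands for the part that bears it (a point fixed in the world has none). Each returns a list of dicts, best first, with "confidence" (0 to 1); they miss things now and then, are a little off and sometimes report something else, mostly with a low value. They report only what shows in the picture. A call takes as long as a camera call. They do not tell look-alikes from the thing itself.
- cut_out(picture, label): "region" (400x640 bool, what is visible of it) and "rect" ([left, top, right, bottom] in pixels, round what is visible of it).
The state is a dict: "time_s": time; "joint_positions": joint angles; "joint_vel": joint speeds; "effort": joint torques, N m; "eef_pos": TCP position; "tcp_rot": TCP orientation; "ft_force": force on the tool from outside, world axes, zero at the start; "wrist_torque": the same for the moment, N m; "finger_gap": opening from 0.0 (shut) to 1.0 (fully open); "grip_force": force on a finger pad.
Only numpy, scipy, OpenCV 4.12 (cv2) and the standard library are available. Lean on these libraries where they do the work, as an engineer would, in place of code of your own. Each camera call takes 0.05 s, during which the arm holds its last target. There are 200 camera calls.

## Working session

There is one attempt and no reset: what is moved stays moved. The work goes in short steps, Python scripts to look and compute and a shell command to move; the robot and the scene stay as the last step left them, time stands still between calls to the robot, and variables do not carry over. Pictures are saved under pics/ and viewed, at most 10 in all, crops included, and the job is handed in when it is done.

```bash
mkdir -p pics; cat > h.py <<'E'
import numpy as np, cv2
from station import readout, viewer, ticket, cut_out, manip
def snap(n,f=None):
    p=viewer.snapshot(n)
    if f: cv2.imwrite('pics/'+f,cv2.cvtColor(p['pixels'],cv2.COLOR_RGB2BGR))
    return p
def rays(p):
    K=np.array(p['camera_matrix']);k=p['k1']
    v,u=np.mgrid[0:400,0:640]
    xd=(u-K[0,2])/K[0,0];yd=(v-K[1,2])/K[1,1]
    x,y=xd.copy(),yd.copy()
    for _ in range(8):
        s=1+k*(x*x+y*y);x=xd/s;y=yd/s
    return x,y
def world(p):
    x,y=rays(p);z=p['z_map'];V=np.array(p['view'])
    c=np.stack([x*z,y*z,z],-1)
    w=(c-V[:3,3])@V[:3,:3]
    w[z==0]=np.nan
    return w
def proj(p,P):
    V=np.array(p['view']);K=np.array(p['camera_matrix'])
    c=V[:3,:3]@np.array(P)+V[:3,3];x,y=c[:2]/c[2];s=1+p['k1']*(x*x+y*y)
    return K[0,0]*x*s+K[0,2],K[1,1]*y*s+K[1,2]
E
python3 - <<'E'
from h import *
a=snap('top','top1.png');b=snap('scene','scene1.png')
print(manip.hold_point_z)
s=readout.state();print(s['eef_pos'],s['tcp_rot'],s['time_s'])
for n,p in(('top',a),('scene',b)):
    W=world(p)
    V=np.array(p['view']);print(n,'cam',-V[:3,:3].T@V[:3,3])
    for l in ['teal_3','red_3','purple','row_teal','row_red','rack','plate']:
        for d in cut_out(p,l):
            w=W[d['region']];w=w[~np.isnan(w[:,0])]
            t=w[w[:,2]>np.percentile(w[:,2],98)-.012]
            print(n,l,round(d['confidence'],2),np.round(d['rect']),np.round(t.mean(0),3),np.round(w[:,:].min(0),3),np.round(w.max(0),3))
E
```

```text
0.1804
[0.24749803 0.60083279 0.40367533] [-1.79903304e+02 -1.69353075e-02  1.57607960e+02] 0.1
top cam [0.53170689 0.0347153  1.03981223]
top teal_3 0.78 [344. 182. 359. 199.] [ 0.617 -0.036  0.09 ] [ 0.595 -0.056  0.012] [ 0.64  -0.014  0.095]
top teal_3 0.73 [424. 230. 449. 250.] [ 0.477 -0.262  0.096] [ 0.453 -0.301  0.005] [ 0.499 -0.241  0.103]
top teal_3 0.68 [281. 199. 298. 217.] [0.581 0.132 0.096] [0.56  0.111 0.004] [0.602 0.159 0.104]
top teal_3 0.63 [380. 222. 401. 240.] [ 0.505 -0.14   0.096] [ 0.483 -0.172  0.004] [ 0.527 -0.118  0.103]
top teal_3 0.63 [388. 194. 409. 210.] [ 0.591 -0.168  0.096] [ 0.569 -0.189  0.003] [ 0.614 -0.147  0.102]
top teal_3 0.56 [256. 197. 276. 213.] [0.587 0.2   0.096] [0.565 0.179 0.003] [0.614 0.229 0.102]
top red_3 0.77 [227. 221. 246. 238.] [0.524 0.277 0.096] [0.502 0.257 0.006] [0.547 0.296 0.102]
top red_3 0.72 [428. 231. 449. 249.] [ 0.477 -0.262  0.096] [ 0.459 -0.281  0.022] [ 0.499 -0.241  0.103]
top red_3 0.5 [278. 225. 296. 241.] [0.509 0.139 0.096] [0.489 0.117 0.006] [0.53  0.166 0.102]
top red_3 0.16 [392. 193. 409. 210.] [
[... 1580 characters left out ...]
467. 273.] [0.574 0.398 0.09 ] [ 0.501  0.375 -0.003] [0.593 0.419 0.096]
scene purple 0.69 [346. 166. 440. 238.] [0.517 0.221 0.042] [ 0.451  0.096 -0.001] [0.567 0.326 0.083]
scene row_teal 0.59 [326. 184. 425. 263.] [0.595 0.215 0.041] [0.545 0.087 0.003] [0.635 0.319 0.048]
scene row_red 0.61 [346. 169. 443. 235.] [0.519 0.222 0.042] [ 0.445  0.096 -0.002] [0.564 0.326 0.085]
scene row_red 0.3 [205. 107. 300. 171.] [ 0.538 -0.207  0.006] [ 0.433 -0.337 -0.001] [ 0.625 -0.093  0.042]
scene rack 0.85 [322. 194. 443. 268.] [0.586 0.247 0.006] [ 0.482  0.076 -0.002] [0.645 0.338 0.045]
scene plate 0.79 [205. 106. 299. 170.] [ 0.536 -0.207  0.006] [ 0.433 -0.337 -0.004] [ 0.622 -0.093  0.098]
```

```bash
python3 - <<'E'
import cv2
a=cv2.imread('pics/top1.png');b=cv2.imread('pics/scene1.png')
cv2.imwrite('pics/topc.png',cv2.resize(a[160:270,210:470],None,fx=3,fy=3,interpolation=cv2.INTER_CUBIC))
cv2.imwrite('pics/scenec.png',cv2.resize(b[80:290,190:480],None,fx=2.7,fy=2.7,interpolation=cv2.INTER_CUBIC))
E
```

```text
(no output)
```

View pics/topc.png

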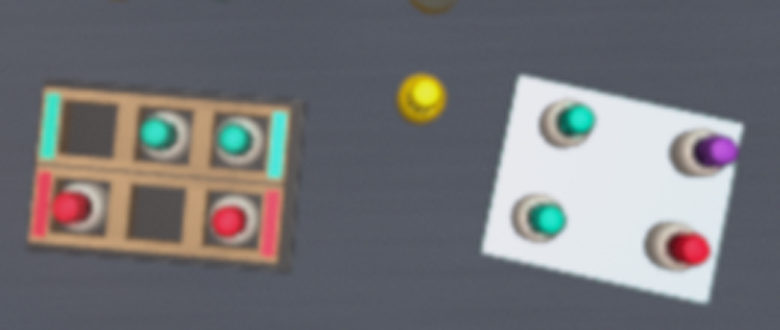

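View pics/scenec.png

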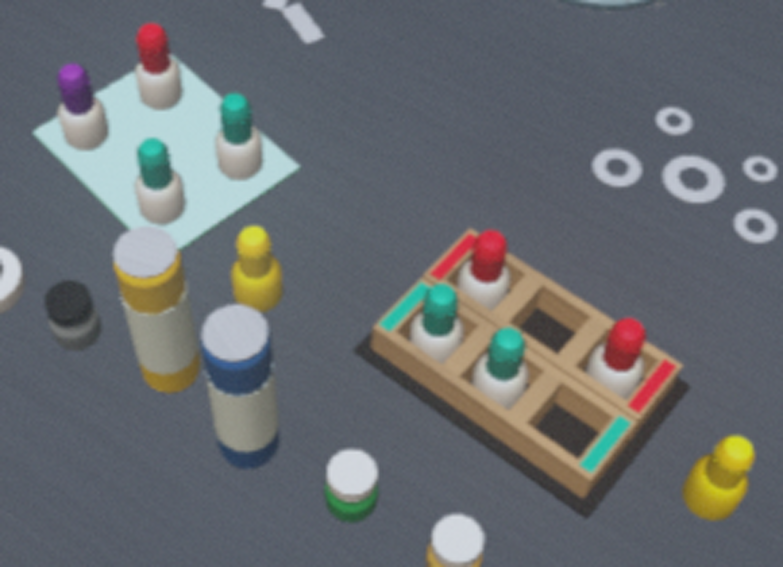

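The top crop shows a far teal row with its +y end pocket empty, at about (239,203) px, and a near red row with its middle pocket empty, at about (262,231). The plate holds teal at (397,201) and (390,232), red at (438,241) and purple at (447,210). The yellow look-alikes at (351,191) in the top view and (455,257) in the scene view are off the plate and are left alone.

The candidates for the teal gap are the spares at (390,232) and (397,201). Both fit, and I take (390,232) because it is farther from the cans. The only red spare is at (438,241).

```bash
cat >> h.py <<'E'
from scipy.optimize import least_squares
def axis(W,c,z0,z1,r,lim=.03):
    w=W.reshape(-1,3);w=w[(w[:,2]>z0)&(w[:,2]<z1)];w=w[np.hypot(*(w[:,:2]-c).T)<lim]
    q=least_squares(lambda q:np.hypot(w[:,0]-q[0],w[:,1]-q[1])-r,c,loss='soft_l1',f_scale=.001)
    return q.x,len(w),np.sqrt(np.mean(q.fun**2))
E
python3 - <<'E'
from h import *
ps=[snap('top'),snap('scene')];Ws=[world(p).reshape(-1,3) for p in ps]
for n,c in dict(tealA=(.507,-.139),tealB=(.592,-.167),red=(.478,-.26),rk_t2=(.590,.202),rk_t1=(.583,.134),rk_r3=(.526,.279),rk_r1=(.511,.14)).items():
    for W,k in zip(Ws+[np.vstack(Ws)],'tsb'):
        x,m,e=axis(W,np.array(c),.056,.08,.015);print(n,k,np.round(x,4),m,round(e*1000,2))
for W,k in zip(Ws+[np.vstack(Ws)],'tsb'):
    m=(np.abs(W[:,2]-.042)<.005)&(W[:,0]>.44)&(W[:,0]<.66)&(W[:,1]>.07)&(W[:,1]<.35)
    q=W[m][:,:2]*1000
    def sdf(t):   # points inside rim, outside pockets
        c,s=np.cos(t[2]),np.sin(t[2]);d=q-t[:2]
        u=d[:,0]*c+d[:,1]*s;v=-d[:,0]*s+d[:,1]*c
        r=np.maximum(np.maximum(abs(u)-71,abs(v)-114),0)
        for px in(-36,36):
            for py in(-70,0,70):
                r=np.maximum(r,np.minimum(26-abs(u-px),26-abs(v-py)))
        return np.maximum(r,0)
    best=min((least_squares(sdf,[548+dx,208+dy,a],loss='soft_l1') for dx in(-5,5) for dy in(-5,5) for a in(-.1,0,.1)),key=lambda o:o.cost)
    t=best.x;c,s=np.cos(t[2]),np.sin(t[2]);P=lambda u,v:np.round([t[0]+u*c-v*s,t[1]+u*s+v*c],1)
    print(k,len(q),np.round(t,3),best.cost,'far+y',P(36,70),'near mid',P(-36,0))
    for px in(-36,36): print([list(P(px,y)) for y in(-70,0,70)])
E
```

```text
tealA t [ 0.5052 -0.141 ] 18 0.25
tealA s [ 0.5042 -0.1412] 73 1.43
tealA b [ 0.5044 -0.1411] 91 1.31
tealB t [ 0.5918 -0.1702] 19 0.32
tealB s [ 0.5904 -0.1703] 73 1.3
tealB b [ 0.5907 -0.1704] 92 1.22
red t [ 0.4765 -0.2646] 28 0.35
red s [ 0.4741 -0.2627] 76 1.32
red b [ 0.4747 -0.2634] 104 1.37
rk_t2 t [0.5874 0.2015] 13 0.29
rk_t2 s [0.5861 0.2015] 73 0.69
rk_t2 b [0.5862 0.2015] 86 0.7
rk_t1 t [0.5812 0.1332] 7 0.11
rk_t1 s [0.5796 0.1328] 75 0.81
rk_t1 b [0.5796 0.1328] 82 0.84
rk_r3 t [0.5241 0.2794] 21 0.28
rk_r3 s [0.5225 0.279 ] 78 0.81
rk_r3 b [0.5227 0.2792] 99 0.84
rk_r1 t [0.5092 0.1393] 5 0.1
rk_r1 s [0.508 0.139] 73 0.96
rk_r1 b [0.5081 0.1389] 78 0.94
t 2331 [ 5.52823e+02  2.07052e+02 -1.06000e-01] 1382.8263076549417 far+y [596.1 272.8] near mid [517.  210.9]
[[np.float64(509.6), np.float64(141.3)], [np.float64(517.0), np.float64(210.9)], [np.float64(524.5), np.float64(280.5)]]
[[np.float64(581.2), np.float64(133.6)], [np.float64(588.6), np.float64(203.2)], [np.float64(596.1), np.float64(272.8)]]
s 2915 [ 5.49678e+02  2.05028e+02 -1.12000e-01] 2150.5856248437594 far+y [593.3 270.6] near mid [513.9 209. ]
[[np.float64(506.1), np.float64(139.5)], [np.float64(513.9), np.float64(209.0)], [np.float64(521.7), np.float64(278.6)]]
[[np.float64(577.6), np.float64(131.4)], [np.float64(585.5), np.float64(201.0)], [np.float64(593.3), np.float64(270.6)]]
b 5246 [ 5.50502e+02  2.05833e+02 -1.09000e-01] 3692.1791341114144 far+y [593.9 271.5] near mid [514.7 209.8]
[[np.float64(507.1), np.float64(140.2)], [np.float64(514.7), np.float64(209.8)], [np.float64(522.4), np.float64(279.3)]]
[[np.float64(578.7), np.float64(132.3)], [np.float64(586.3), np.float64(201.9)], [np.float64(593.9), np.float64(271.5)]]
```

```bash
python3 -m creep '{"jaw":[60,60,60,60,60,60,60,60,60,60],"delta_pos":[[-20,-22,0],[-32,-37,0],[-32,-37,0],[-32,-37,0],[-32,-37,0],[-32,-37,0],[-32,-37,0],[-32,-37,0],[-32,-37,0],[-32,-37,0]],"dr":[[0,0,0],[0,0,0],[0,0,0],[0,0,0],[0,0,0],[0,0,0],[0,0,0],[0,0,0],[0,0,0],[0,0,0]]}' 20; python3 -m creep '{"jaw":[60,60,60,60,60,60,60,60],"delta_pos":[[-32,-37,0],[-32,-37,0],[-32,-37,0],[-32,-37,0],[-32,-37,0],[-22,-25,0],[-20,-22,0],[0,0,0]],"dr":[[0,0,0],[0,0,0],[0,0,0],[0,0,0],[0,0,0],[0,0,0],[0,0,0],[0,0,0]]}' 
cat >> h.py <<'E'
from scipy.spatial.transform import Rotation as Ro
def go(x,y,z):
    s=readout.state();R=Ro.from_euler('xyz',s['tcp_rot'],degrees=True)
    g=R.apply([0,0,.1804])+s['eef_pos']
    print('t',s['time_s'],'grasp pt',np.round(g,4),'rpy',np.round(s['tcp_rot'],2),'jaw',s['finger_gap'],s['grip_force'],'j',np.round(s['joint_positions'],1))
    print('tool delta mm',np.round(R.inv().apply(np.array([x,y,z])-g)*1000,1))
E
python3 -c "
from h import *
go(.5048,-.141,.073)"
```

```text
time_s: 1.9
eef_pos: [0.3972, 0.1536, 0.4051]
tcp_rot: [180.0, 0.1, 157.6]
ft_force: [0.4, 0.9, 0.0]
finger_gap: 0.636
grip_force: 0.0
time_s: 2.7
eef_pos: [0.4961, -0.1388, 0.4048]
tcp_rot: [-180.0, 0.0, 157.4]
ft_force: [-0.2, 0.3, 0.2]
finger_gap: 0.639
grip_force: 0.0
t 2.7 grasp pt [ 0.4962 -0.1389  0.2244] rpy [-1.7997e+02  4.0000e-02  1.5739e+02] jaw 0.6388786950375092 0.0 j [-28.2  -4.3 108.8  -0.   75.5 -95.6]
tool delta mm [ -8.6   1.5 151.4]
```

```bash
python3 -m creep '{"jaw":[60,60,60,60,60,60,60],"delta_pos":[[-8.5,1.5,10],[0,0,35],[0,0,35],[0,0,30],[0,0,25],[0,0,16],[0,0,0]],"dr":[[0,0,0],[0,0,0],[0,0,0],[0,0,0],[0,0,0],[0,0,0],[0,0,0]]}' && python3 - <<'E'
from h import *
go(.5048,-.141,.073)
p=snap('top','t2.png');q=snap('scene','s2.png')
a=p['pixels'][195:275,340:450];b=q['pixels'][75:175,210:320]
im=np.hstack([cv2.resize(a,(380,300),interpolation=2),cv2.resize(b,(400,300),interpolation=2)])
cv2.imwrite('pics/g2.png',im[:,:,::-1])
E
```

```text
time_s: 3.4
eef_pos: [0.5028, -0.1365, 0.2513]
tcp_rot: [180.0, -0.3, 157.6]
ft_force: [-1.0, -0.3, 0.2]
finger_gap: 0.638
grip_force: 0.0
t 3.4 grasp pt [ 0.5019 -0.1361  0.0709] rpy [179.96  -0.31 157.65] jaw 0.6380937237882417 0.0 j [-27.7   8.4 113.5   0.   58.4 -95.3]
tool delta mm [-4.5 -3.5 -2.1]
```

View pics/g2.png

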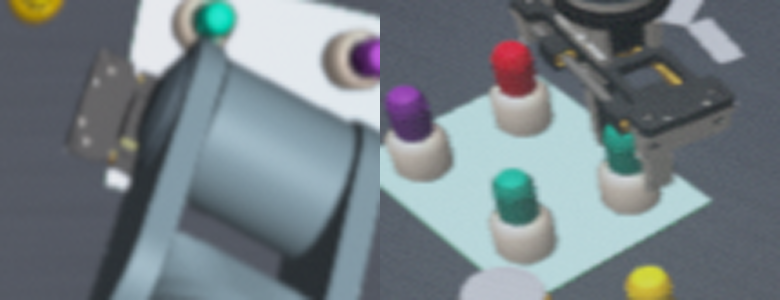

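The enlarged scene crop confirms it. The fingers straddle the near teal spare at about (278,128) px, and the other teal, the red and the purple are untouched.

```bash
python3 -m creep '{"jaw":[60,60],"delta_pos":[[-4,-3.5,-2],[0,0,0]],"dr":[[0,0,0],[0,0,0]]}' && python3 -c "
from h import *
go(.5048,-.141,.073)"
```

```text
time_s: 3.7
eef_pos: [0.5072, -0.1433, 0.2576]
tcp_rot: [-180.0, 0.2, 157.6]
ft_force: [0.4, 0.0, 0.9]
finger_gap: 0.641
grip_force: 0.0
t 3.7 grasp pt [ 0.5078 -0.1436  0.0772] rpy [-179.97    0.21  157.6 ] jaw 0.6411927245752664 0.0 j [-28.1   8.4 112.6  -0.   58.7 -95.7]
tool delta mm [3.8 1.2 4.2]
```

```bash
for i in 1 2 3; do python3 -m creep '{"jaw":[60],"delta_pos":[[0,0,0]],"dr":[[0,0,0]]}'|grep -E "pos|rot"; done;  python3 -c "
from h import *
go(.5048,-.141,.073)"
```

```text
eef_pos: [0.5068, -0.1429, 0.2568]
tcp_rot: [-180.0, 0.1, 157.6]
eef_pos: [0.5065, -0.1427, 0.2562]
tcp_rot: [-180.0, 0.0, 157.6]
eef_pos: [0.5063, -0.1426, 0.2558]
tcp_rot: [-180.0, 0.0, 157.6]
t 4.0 grasp pt [ 0.5064 -0.1426  0.0754] rpy [-1.8000e+02  1.0000e-02  1.5761e+02] jaw 0.6394516233406249 0.0 j [-28.1   8.5 112.8   0.   58.7 -95.7]
tool delta mm [2.1 0.9 2.4]
```

```bash
python3 -m creep '{"jaw":[60,60,50,40,30,20,20,20,20,20],"delta_pos":[[1,0.5,2],[0,0,0],[0,0,0],[0,0,0],[0,0,0],[0,0,0],[0,0,0],[0,0,0],[0,0,0],[0,0,0]],"dr":[[0,0,0],[0,0,0],[0,0,0],[0,0,0],[0,0,0],[0,0,0],[0,0,0],[0,0,0],[0,0,0],[0,0,0]]}' 20;  python3 -c "
from h import *
go(.5048,-.141,.073)"
```

```text
time_s: 5.0
eef_pos: [0.5056, -0.1418, 0.2537]
tcp_rot: [-180.0, 0.0, 157.6]
ft_force: [-0.1, -1.0, 0.0]
finger_gap: 0.313
grip_force: 20.0
t 5.0 grasp pt [ 0.5056 -0.1418  0.0733] rpy [-180.      0.    157.61] jaw 0.31258229084083083 19.990905225276947 j [-28.    8.6 112.9  -0.   58.4 -95.7]
tool delta mm [1.1 0.4 0.3]
```

```bash
python3 -m creep '{"jaw":[20,20,20,20,20,20],"delta_pos":[[0,0,-15],[0,0,-35],[0,0,-40],[0,0,-35],[0,0,-25],[0,0,0]],"dr":[[0,0,0],[0,0,0],[0,0,0],[0,0,0],[0,0,0],[0,0,0]]}' && python3 -m creep '{"jaw":[20,20,20,20,20,20,20,20,20,20],"delta_pos":[[4,20,0],[7,40,0],[8,48,0],[9,48,0],[9,48,0],[9,48,0],[9,48,0],[8,48,0],[7,40,0],[5,28,0]],"dr":[[0,0,0],[0,0,0],[0,0,0],[0,0,0],[0,0,0],[0,0,0],[0,0,0],[0,0,0],[0,0,0],[0,0,0]]}' && python3 -m creep '{"jaw":[20,20,20,20,20,20],"delta_pos":[[0,0,0],[0,0,0],[0,0,0],[0,0,0],[0,0,0],[0,0,0]],"dr":[[0,0,0],[0,0,0],[0,0,0],[0,0,0],[0,0,0],[0,0,0]]}'; python3 - <<'E'
from h import *
go(.5947,.2717,.144)
ps=[snap('top','t3.png'),snap('scene','s3.png')]
s=readout.state();g=np.array(s['eef_pos'])-[0,0,.1804]
for p in ps:
    W=world(p)
    # white base of held dauber: 4..34 mm above bottom (bottom = grasp-67)
    print(axis(W,g[:2],g[2]-.060,g[2]-.036,.023,.035))
b=ps[1]['pixels'];u,v=map(int,proj(ps[1],g));c=b[max(v-70,0):v+90,u-90:u+90]
cv2.imwrite('pics/g3.png',cv2.resize(c,None,fx=3,fy=3,interpolation=2)[:,:,::-1])
E
```

```text
time_s: 5.6
eef_pos: [0.5063, -0.1421, 0.409]
tcp_rot: [-179.9, 0.5, 157.6]
ft_force: [0.0, -0.5, -0.9]
finger_gap: 0.315
grip_force: 20.0
time_s: 6.6
eef_pos: [0.5943, 0.274, 0.4016]
tcp_rot: [-179.9, -0.1, 157.7]
ft_force: [0.2, -0.5, -1.0]
finger_gap: 0.313
grip_force: 20.0
time_s: 7.2
eef_pos: [0.5948, 0.2708, 0.4038]
tcp_rot: [180.0, 0.0, 157.6]
ft_force: [-0.0, -0.8, -1.1]
finger_gap: 0.313
grip_force: 20.0
t 7.2 grasp pt [0.5948 0.2708 0.2234] rpy [1.8000e+02 1.0000e-02 1.5756e+02] jaw 0.31279134315485646 19.990103244781494 j [ 14.6  14.5  88.8  -0.   76.7 -53. ]
tool delta mm [ 0.5  0.8 79.4]
(array([0.59475862, 0.27105222]), 0, np.float64(nan))
(array([0.59251193, 0.27181347]), 145, np.float64(0.0007079125993088491))
  return _methods._mean(a, axis=axis, dtype=dtype,
  ret = ret.dtype.type(ret / rcount)
```

View pics/g3.png

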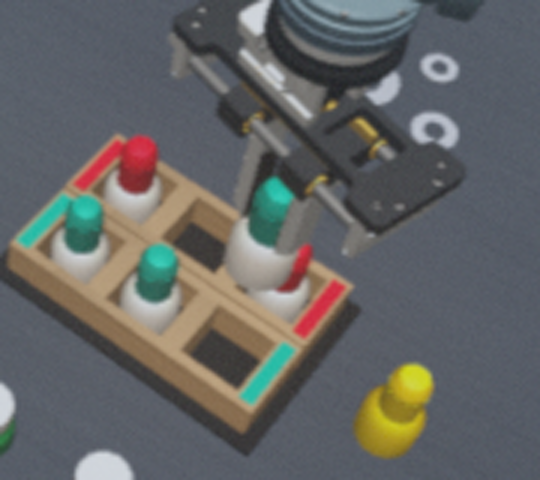

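The crop shows the held teal dauber upright over the far row's empty +y pocket, which is at about (221,352) in the crop. In the same camera the offset is about 1 mm, so I'm lowering it.

```bash
python3 -m creep '{"jaw":[20,20,20,20,20,20,20,20,20,20],"delta_pos":[[-1,-0.8,10],[0,0,25],[0,0,25],[0,0,20],[0,0,12],[0,0,8],[0,0,0],[0,0,0],[0,0,0],[0,0,0]],"dr":[[0,0,0],[0,0,0],[0,0,0],[0,0,0],[0,0,0],[0,0,0],[0,0,0],[0,0,0],[0,0,0],[0,0,0]]}' && python3 - <<'E'
from h import *
go(.5947,.2717,.0733)
p=snap('scene');s=readout.state();g=np.array(s['eef_pos'])-[0,0,.1804]
print(axis(world(p),np.array([.5925,.2715]),g[2]-.055,g[2]-.034,.023,.033))
E
```

```text
time_s: 8.3
eef_pos: [0.5957, 0.2704, 0.3048]
tcp_rot: [179.9, 0.1, 157.6]
ft_force: [0.1, 0.3, -0.6]
finger_gap: 0.314
grip_force: 20.0
t 8.3 grasp pt [0.596  0.2705 0.1244] rpy [1.7993e+02 8.0000e-02 1.5761e+02] jaw 0.3144542761187853 19.990345537662506 j [ 14.5  20.3  92.5   0.   67.1 -53.1]
tool delta mm [ 1.7  0.6 51.1]
(array([0.59383504, 0.27134851]), 99, np.float64(0.0006352930437823437))
```

```bash
python3 -m creep '{"jaw":[20,20,20,20,20,20,20,20,20,20],"delta_pos":[[0.5,-0.5,8],[0,0,12],[0,0,10],[0,0,7],[0,0,5],[0,0,3],[0,0,2],[0,0,1],[0,0,0],[0,0,0]],"dr":[[0,0,0],[0,0,0],[0,0,0],[0,0,0],[0,0,0],[0,0,0],[0,0,0],[0,0,0],[0,0,0],[0,0,0]]}' && python3 -c "
from h import *
go(.5947,.2717,.0733)"
```

```text
time_s: 9.35
eef_pos: [0.5948, 0.2701, 0.256]
tcp_rot: [180.0, 0.0, 157.6]
ft_force: [-0.0, 0.3, -0.6]
finger_gap: 0.316
grip_force: 20.0
t 9.35 grasp pt [0.5949 0.2701 0.0756] rpy [1.7998e+02 3.0000e-02 1.5761e+02] jaw 0.31586744098686054 19.990453720092773 j [ 14.5  23.8  93.7   0.   62.5 -53.1]
tool delta mm [0.8 1.4 2.3]
```

```bash
python3 -m creep '{"jaw":[20,20,20,20,20],"delta_pos":[[0,0,1],[0,0,0.7],[0,0,0],[0,0,0],[0,0,0]],"dr":[[0,0,0],[0,0,0],[0,0,0],[0,0,0],[0,0,0]]}'; python3 -m creep '{"jaw":[20,20,20,20],"delta_pos":[[0,0,0.5],[0,0,0],[0,0,0],[0,0,0]],"dr":[[0,0,0],[0,0,0],[0,0,0],[0,0,0]]}'
```

```text
time_s: 9.85
eef_pos: [0.5947, 0.27, 0.254]
tcp_rot: [180.0, 0.0, 157.6]
ft_force: [-0.1, -0.8, -1.0]
finger_gap: 0.315
grip_force: 20.0
time_s: 10.25
eef_pos: [0.5948, 0.2701, 0.2537]
tcp_rot: [180.0, 0.0, 157.6]
ft_force: [-1.0, -0.6, 1.3]
finger_gap: 0.313
grip_force: 20.0
```

```bash
python3 -m creep '{"jaw":[20,20,26,30,34,38,42,46,50,50],"delta_pos":[[0,0,0.3],[0,0,0],[0,0,0],[0,0,0],[0,0,0],[0,0,0],[0,0,0],[0,0,0],[0,0,0],[0,0,0]],"dr":[[0,0,0],[0,0,0],[0,0,0],[0,0,0],[0,0,0],[0,0,0],[0,0,0],[0,0,0],[0,0,0],[0,0,0]]}' && python3 -m creep '{"jaw":[50,50,50,50,50,50,50],"delta_pos":[[0,0,-8],[0,0,-20],[0,0,-35],[0,0,-40],[0,0,-30],[0,0,-17],[0,0,0]],"dr":[[0,0,0],[0,0,0],[0,0,0],[0,0,0],[0,0,0],[0,0,0],[0,0,0]]}'; python3 - <<'E'
from h import *
go(.4755,-.2637,.073)
p=snap('scene','s4.png')
print(axis(world(p),np.array([.5935,.271]),.056,.08,.015))
W=world(p);m=(np.abs(W[...,0]-.594)<.025)&(np.abs(W[...,1]-.271)<.025);print('top z',np.nanmax(W[m][:,2]))
E
```

```text
time_s: 11.25
eef_pos: [0.5947, 0.27, 0.2531]
tcp_rot: [180.0, -0.0, 157.6]
ft_force: [-0.8, -0.4, 0.1]
finger_gap: 0.529
grip_force: 0.0
time_s: 11.95
eef_pos: [0.5951, 0.2702, 0.4066]
tcp_rot: [179.8, 0.3, 157.6]
ft_force: [1.1, -0.1, -0.8]
finger_gap: 0.537
grip_force: 0.0
t 11.95 grasp pt [0.5961 0.2704 0.2262] rpy [179.8    0.26 157.61] jaw 0.5372885397343979 0.0 j [ 14.5  14.4  88.7   0.   76.6 -53.1]
tool delta mm [ -91.2 -540.3  151.7]
(array([0.59291682, 0.27087981]), 75, np.float64(0.0007765785253291583))
top z 0.5289719014060548
```

```bash
python3 -m creep '{"jaw":[60,60,60,60,60,60,60,60,60,60],"delta_pos":[[-4,-25,0],[-8,-45,0],[-8,-48,0],[-8,-48,0],[-8,-48,0],[-9,-48,0],[-9,-48,0],[-8,-48,0],[-8,-48,0],[-8,-48,0]],"dr":[[0,0,0],[0,0,0],[0,0,0],[0,0,0],[0,0,0],[0,0,0],[0,0,0],[0,0,0],[0,0,0],[0,0,0]]}' && python3 -m creep '{"jaw":[60,60,60,60,60,60,60,60],"delta_pos":[[-8,-45,0],[-7,-40,0],[0,0,0],[0,0,0],[0,0,0],[0,0,0],[0,0,0],[0,0,0]],"dr":[[0,0,0],[0,0,0],[0,0,0],[0,0,0],[0,0,0],[0,0,0],[0,0,0],[0,0,0]]}'; python3 -c "
from h import *
go(.4755,-.2637,.073)"
```

```text
time_s: 13.0
eef_pos: [0.4926, -0.181, 0.4005]
tcp_rot: [180.0, -0.2, 157.6]
ft_force: [1.1, -0.0, -0.5]
finger_gap: 0.641
grip_force: 0.0
time_s: 13.8
eef_pos: [0.4756, -0.263, 0.4032]
tcp_rot: [180.0, 0.0, 157.7]
ft_force: [0.4, -0.7, 0.2]
finger_gap: 0.64
grip_force: 0.0
t 13.8 grasp pt [ 0.4756 -0.263   0.2228] rpy [180.     0.   157.69] jaw 0.6396679942593482 0.0 j [ -40.9   -0.2  105.     0.    75.2 -108.6]
tool delta mm [ -0.2  -0.7 149.8]
```

```bash
python3 -m creep '{"jaw":[60,60,60,60,60,60,60,60,60,60],"delta_pos":[[0,-0.5,12],[0,0,30],[0,0,35],[0,0,30],[0,0,22],[0,0,12],[0,0,6],[0,0,2.5],[0,0,0],[0,0,0]],"dr":[[0,0,0],[0,0,0],[0,0,0],[0,0,0],[0,0,0],[0,0,0],[0,0,0],[0,0,0],[0,0,0],[0,0,0]]}' && python3 - <<'E'
from h import *
go(.4755,-.2637,.073)
q=snap('scene','s5.png');b=q['pixels'][60:180,190:320]
cv2.imwrite('pics/g5.png',cv2.resize(b,None,fx=4,fy=4,interpolation=2)[:,:,::-1])
E
```

```text
time_s: 14.8
eef_pos: [0.4756, -0.2645, 0.2548]
tcp_rot: [-180.0, 0.1, 157.6]
ft_force: [0.2, 0.4, -0.3]
finger_gap: 0.635
grip_force: 0.0
t 14.8 grasp pt [ 0.4758 -0.2648  0.0744] rpy [-1.7996e+02  1.1000e-01  1.5761e+02] jaw 0.6354264443481178 0.0 j [ -41.    10.9  110.2   -0.    58.8 -108.6]
tool delta mm [0.7 0.9 1.4]
```

View pics/g5.png

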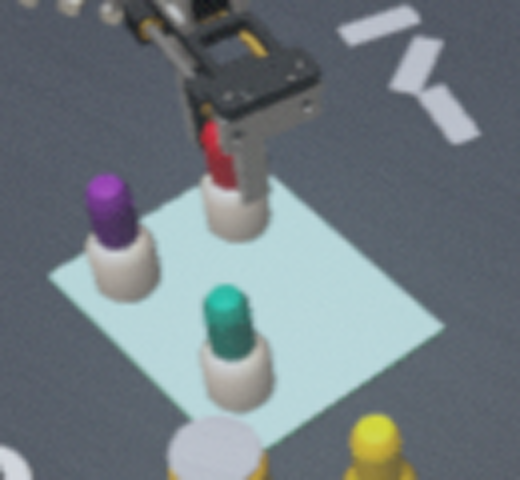

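The crop shows the fingers straddling the red spare at about (248,107) px, with the purple and the remaining teal undisturbed. Closing.

```bash
python3 -m creep '{"jaw":[60,50,40,30,20,20,20,20,20,20],"delta_pos":[[0,0,0.5],[0,0,0],[0,0,0],[0,0,0],[0,0,0],[0,0,0],[0,0,0],[0,0,0],[0,0,0],[0,0,0]],"dr":[[0,0,0],[0,0,0],[0,0,0],[0,0,0],[0,0,0],[0,0,0],[0,0,0],[0,0,0],[0,0,0],[0,0,0]]}' 20;  python3 -c "
from h import *
go(.5153,.2099,.073)"
```

```text
time_s: 15.85
eef_pos: [0.4752, -0.2642, 0.2531]
tcp_rot: [-180.0, -0.0, 157.6]
ft_force: [0.6, -0.2, -0.5]
finger_gap: 0.315
grip_force: 20.0
t 15.85 grasp pt [ 0.4752 -0.2642  0.0727] rpy [-180.     -0.    157.61] jaw 0.31477772110292407 19.97701406478882 j [ -41.    11.   110.3   -0.    58.8 -108.6]
tool delta mm [ 1.434e+02  4.537e+02 -3.000e-01]
```

```bash
python3 -m creep '{"jaw":[20,20,20,20,20,20],"delta_pos":[[0,0,-15],[0,0,-35],[0,0,-40],[0,0,-35],[0,0,-25],[0,0,0]],"dr":[[0,0,0],[0,0,0],[0,0,0],[0,0,0],[0,0,0],[0,0,0]]}' && python3 -m creep '{"jaw":[20,20,20,20,20,20,20,20,20,20],"delta_pos":[[6,20,0],[13,40,0],[14,44,0],[14,44,0],[14,44,0],[14,44,0],[14,44,0],[14,44,0],[14,44,0],[13,40,0]],"dr":[[0,0,0],[0,0,0],[0,0,0],[0,0,0],[0,0,0],[0,0,0],[0,0,0],[0,0,0],[0,0,0],[0,0,0]]}' && python3 -m creep '{"jaw":[20,20,20,20,20,20,20,20],"delta_pos":[[9,28,0],[5,18,0],[0,0,0],[0,0,0],[0,0,0],[0,0,0],[0,0,0],[0,0,0]],"dr":[[0,0,0],[0,0,0],[0,0,0],[0,0,0],[0,0,0],[0,0,0],[0,0,0],[0,0,0]]}'; python3 - <<'E'
from h import *
go(.5153,.2099,.0733)
p=snap('scene','s6.png')
s=readout.state();g=np.array(s['eef_pos'])-[0,0,.1804]
print(axis(world(p),g[:2],g[2]-.060,g[2]-.036,.023,.035))
E
```

```text
time_s: 16.45
eef_pos: [0.4758, -0.2647, 0.4087]
tcp_rot: [-179.8, 0.5, 157.6]
ft_force: [0.3, -0.3, -1.2]
finger_gap: 0.318
grip_force: 20.0
time_s: 17.45
eef_pos: [0.5097, 0.1647, 0.4016]
tcp_rot: [-179.9, -0.1, 157.6]
ft_force: [0.7, -0.2, -0.3]
finger_gap: 0.313
grip_force: 20.0
time_s: 18.25
eef_pos: [0.515, 0.2099, 0.4033]
tcp_rot: [180.0, 0.0, 157.6]
ft_force: [0.4, 0.4, -1.2]
finger_gap: 0.314
grip_force: 20.0
t 18.25 grasp pt [0.5151 0.2099 0.2229] rpy [1.7999e+02 1.0000e-02 1.5756e+02] jaw 0.31391229313499813 19.975998401641846 j [ 10.5   1.6 103.2  -0.   75.2 -57.1]
tool delta mm [-2.000e-01  1.000e-01  1.496e+02]
(array([0.51520421, 0.20962814]), 146, np.float64(0.0008010159992494596))
```

```bash
python3 -m creep '{"jaw":[20,20,20,20,20,20,20,20,20,20],"delta_pos":[[0.7,-0.6,10],[0,0,25],[0,0,25],[0,0,20],[0,0,12],[0,0,8],[0,0,0],[0,0,0],[0,0,0],[0,0,0]],"dr":[[0,0,0],[0,0,0],[0,0,0],[0,0,0],[0,0,0],[0,0,0],[0,0,0],[0,0,0],[0,0,0],[0,0,0]]}' && python3 - <<'E'
from h import *
go(.5153,.2099,.0733)
p=snap('scene','s7.png');s=readout.state();g=np.array(s['eef_pos'])-[0,0,.1804]
print(axis(world(p),np.array([.5145,.209]),g[2]-.055,g[2]-.034,.023,.033))
u,v=map(int,proj(p,g));c=p['pixels'][v-70:v+90,u-90:u+90]
cv2.imwrite('pics/g7.png',cv2.resize(c,None,fx=3,fy=3,interpolation=2)[:,:,::-1])
E
```

```text
time_s: 19.3
eef_pos: [0.5144, 0.2102, 0.3041]
tcp_rot: [179.9, 0.1, 157.6]
ft_force: [0.8, -0.8, -1.1]
finger_gap: 0.315
grip_force: 20.0
t 19.3 grasp pt [0.5147 0.2102 0.1237] rpy [1.7994e+02 9.0000e-02 1.5761e+02] jaw 0.31456469647452906 19.976453483104706 j [ 10.5   8.1 107.4  -0.   64.4 -57.1]
tool delta mm [-0.6 -0.1 50.4]
(array([0.51471752, 0.21011993]), 105, np.float64(0.0008326637529511904))
```

View pics/g7.png

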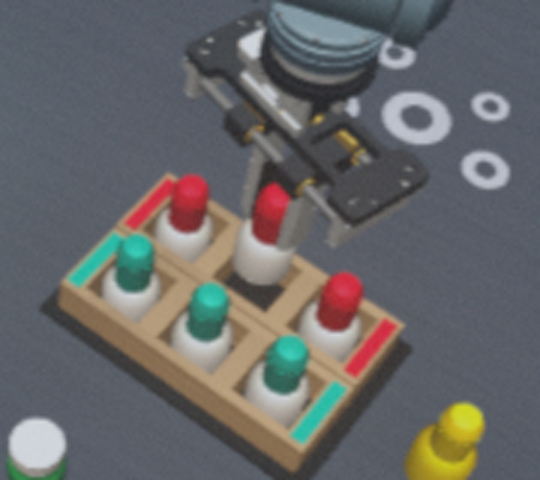

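The crop shows the teal gap filled and upright at about (283,378) in the crop. The red dauber hangs centred over the middle red pocket, at about (258,285). Lowering it.

```bash
python3 -m creep '{"jaw":[20,20,20,20,20,20,20,20,20,20],"delta_pos":[[0.2,-0.8,8],[0,0,12],[0,0,10],[0,0,7],[0,0,5],[0,0,3],[0,0,2],[0,0,1],[0,0,0],[0,0,0]],"dr":[[0,0,0],[0,0,0],[0,0,0],[0,0,0],[0,0,0],[0,0,0],[0,0,0],[0,0,0],[0,0,0],[0,0,0]]}' && python3 -m creep '{"jaw":[20,20,20,20],"delta_pos":[[0,0,0.8],[0,0,0.5],[0,0,0],[0,0,0]],"dr":[[0,0,0],[0,0,0],[0,0,0],[0,0,0]]}'; python3 -c "
from h import *
go(.5153,.2099,.0728)"
```

```text
time_s: 20.35
eef_pos: [0.5137, 0.2095, 0.2555]
tcp_rot: [180.0, 0.0, 157.6]
ft_force: [0.2, 0.7, -0.1]
finger_gap: 0.312
grip_force: 20.0
time_s: 20.75
eef_pos: [0.5136, 0.2095, 0.2538]
tcp_rot: [-180.0, -0.0, 157.6]
ft_force: [-0.1, -0.1, -0.6]
finger_gap: 0.316
grip_force: 20.0
t 20.75 grasp pt [0.5136 0.2094 0.0734] rpy [-180.     -0.    157.61] jaw 0.31626015180933226 19.97641772031784 j [ 10.5  12.3 108.7  -0.   59.1 -57.1]
tool delta mm [-1.4  1.1  0.6]
```

```bash
python3 -m creep '{"jaw":[20,20,20,20],"delta_pos":[[0,0,0.6],[0,0,0],[0,0,0],[0,0,0]],"dr":[[0,0,0],[0,0,0],[0,0,0],[0,0,0]]}'; python3 -m creep '{"jaw":[20,20,20],"delta_pos":[[0,0,0.4],[0,0,0],[0,0,0]],"dr":[[0,0,0],[0,0,0],[0,0,0]]}'
```

```text
time_s: 21.15
eef_pos: [0.5136, 0.2095, 0.2533]
tcp_rot: [-180.0, -0.0, 157.6]
ft_force: [-0.5, -0.2, -2.0]
finger_gap: 0.32
grip_force: 20.0
time_s: 21.45
eef_pos: [0.5137, 0.2095, 0.2531]
tcp_rot: [180.0, 0.0, 157.6]
ft_force: [-1.2, -0.2, 1.9]
finger_gap: 0.315
grip_force: 20.0
```

```bash
python3 -m creep '{"jaw":[20,20,26,30,34,38,42,46,50,50],"delta_pos":[[0,0,0.2],[0,0,0],[0,0,0],[0,0,0],[0,0,0],[0,0,0],[0,0,0],[0,0,0],[0,0,0],[0,0,0]],"dr":[[0,0,0],[0,0,0],[0,0,0],[0,0,0],[0,0,0],[0,0,0],[0,0,0],[0,0,0],[0,0,0],[0,0,0]]}' && python3 -m creep '{"jaw":[50,50,50,50,50,50,50,50,50,50],"delta_pos":[[0,0,-8],[0,0,-20],[0,0,-35],[0,0,-40],[0,0,-30],[0,0,-17],[0,0,0],[0,0,0],[0,0,0],[0,0,0]],"dr":[[0,0,0],[0,0,0],[0,0,0],[0,0,0],[0,0,0],[0,0,0],[0,0,0],[0,0,0],[0,0,0],[0,0,0]]}'; python3 - <<'E'
from h import *
p=snap('scene','s8.png');W=world(p)
for n,c in dict(teal=(.593,.271),red=(.5136,.209),t2=(.586,.2015),t1=(.58,.133),r3=(.5225,.279),r1=(.508,.139),tB=(.59,-.170)).items():
    m=(np.hypot(W[...,0]-c[0],W[...,1]-c[1])<.02)&(W[...,2]<.13)
    print(n,axis(W,np.array(c),.056,.08,.015),'top',round(np.nanpercentile(W[m][:,2],98),4))
cv2.imwrite('pics/g8.png',cv2.resize(p['pixels'][80:290,190:480],None,fx=2.7,fy=2.7,interpolation=2)[:,:,::-1])
E
```

```text
time_s: 22.45
eef_pos: [0.5136, 0.2095, 0.2526]
tcp_rot: [180.0, -0.0, 157.6]
ft_force: [-0.2, 0.5, -0.7]
finger_gap: 0.531
grip_force: 0.0
time_s: 23.45
eef_pos: [0.5133, 0.2093, 0.401]
tcp_rot: [-179.9, -0.1, 157.6]
ft_force: [-0.1, -0.6, -0.3]
finger_gap: 0.532
grip_force: 0.0
teal (array([0.59280093, 0.27080004]), 79, np.float64(0.0007663829659040017)) top 0.0998
red (array([0.51381498, 0.20886775]), 78, np.float64(0.0007984907305371081)) top 0.1
t2 (array([0.58612436, 0.20125121]), 73, np.float64(0.0007345149907533683)) top 0.1005
t1 (array([0.57952364, 0.13294973]), 71, np.float64(0.0008982479835685464)) top 0.1001
r3 (array([0.52256139, 0.27916077]), 80, np.float64(0.0006828680653180706)) top 0.1002
r1 (array([0.50808402, 0.13915985]), 76, np.float64(0.0010472384729000978)) top 0.0999
tB (array([ 0.59041439, -0.16992945]), 74, np.float64(0.001216101085467859)) top 0.0993
```

View pics/g8.png

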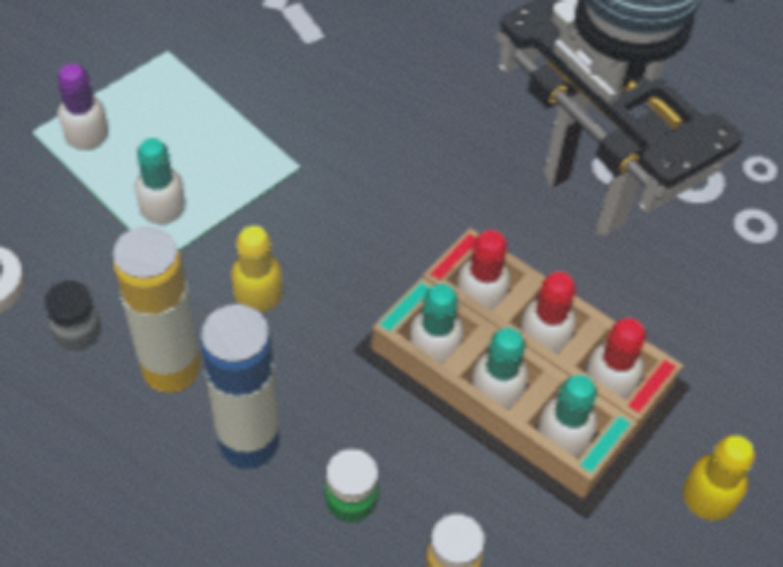

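All six pockets are filled: the new teal is at about (401,235) px and the new red at about (393,197). Every rack dauber's top reads 0.100 m, so they are upright on the pocket floors. The gripper is clear and everything else is where it was.

```bash
python3 -c "
from h import *
print(ticket.finish_job())"
```

```text
the job is handed in; nothing more can be done
None
```

I filled both rack gaps, placing a teal spare and then the red spare upright on the pocket floors without disturbing anything else, and handed the job in at about 23.5 s on the robot's clock.

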